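# Pack, clip shut and park the caulking kit box

## Robot

A 6-joint arm with a two-finger parallel gripper is mounted at the origin on the work surface. World frame = base frame: x ahead of the robot, y to its left, z up, the work surface at z = 0. Lengths are in m, angles in rad, forces in N, time in s.
With the tool pointing down it reaches from about 0.275 to 0.75 m from the base axis. Payload 10.2 kg.
Tool frame: the origin (TCP) lies midway between the tips of the shut fingers; the grasp point (between the pads) lies 19 mm behind it; z points along the fingers, y is the line along which they close (so a half turn about z gives the same grasp; the last joint's range is limited). The gripper opens to 88 mm and grips with 3 to 60 N. Pads are 18 mm wide; open, the fingers measure 123 mm over their backs; the gripper's body (75 mm by 187 mm) begins 45 mm behind the grasp point.
Start: joints at [-1.38, 0.313, 1.498, -0, 1.331, -0.223], TCP at [0.211, -0.481, 0.239] pointing down, gripper open.
Joint ranges: [-2.94, 2.94], [-0.97, 2.17], [0.19, 2.56], [-1.23, 4.37], [0.02, 3.11], [-2.88, 2.88]. Speed limits (rad/s): [2.39, 2.39, 3.01, 3.14, 3.14, 3.14].

## Interface

Orientations are given as a rotation vector (axis times angle).
In Python, from station import state, imaging, ticket gives the robot as it stands. The module is installed in compiled form; this text tells all that it offers.
- The arm moves only by the tool jog_arm, never from a script. Its arguments are lists of equal length, an entry for each row: "linear": the shift along the world's x, y, z scaled (see below), a list of three; "turn": the turn, a rotation vector about the world's x, y, z scaled (see below), a list of three. In form: {"linear": [[dx, dy, dz], ...], "turn": [[rx, ry, rz], ...]}. A call has exactly 5 rows; each row is the pose to reach, as a shift and turn from the pose commanded when the call began, turning the shorter way round; what a row does not reach only later rows make up. The controller multiplies each number of a shift by 0.4 m and each number of a turn by pi rad. A row lasts 1/8 s, in which the tool goes at most 62.5 mm and 10.7 degrees, less where a joint would pass 70% of its speed; a pose out of reach is approached as far as the arm can. A call with a number of a shift or a turn outside -1 to 1 is refused whole. A call with a gripper value outside its range is refused whole. "grip" is the opening, from -1 (shut) to 1 (fully open), set as the call begins (left out, the last holds). The fingers move at their own pace and stop on an object; the grip force is fixed at half the most. Time passes only in rows, so rows that repeat a pose let the fingers close, or fill a call up. It gives the time, the measured TCP pose, the force, the opening and the grip force at its end, in the units of the state.
- state(): the state, without advancing time (a new reading comes with each control period).
- imaging.read_camera(name): name is "scene" or "top"; returns the picture (480x640x3 uint8, blue, green, red); there is no depth.
- imaging.calibration(name): a dict with "fovy" (degrees; the focal length in pixels is half the picture's height over the tangent of half this angle, whatever the lens; pixels are square), "cx", "cy" (the principal point, pixels), "R" (3x3) and "t" (3): a world point X has camera coordinates R X + t. Camera axes: x right, y down, z forward; pixel columns grow to the right and rows downward; lengths in m; the calibration is good to about 2 mm. A picture is of the moment at which its call begins. calibration takes no time and is no camera call.
- ticket.hand_in(): hands the job in; it is judged then, once.
The state is a dict: "t": time; "joint_positions": joint angles; "qd": joint speeds; "tau": joint torques, N m; "position": TCP position; "tool_rot": TCP orientation; "force": force on the tool from outside, world axes, zero at the start; "torque": the same for the moment, N m; "width": opening from 0.0 (shut) to 1.0 (fully open); "grip_force": force on a finger pad.
Only numpy, scipy, OpenCV 4.12 (cv2) and the standard library are available. Lean on these libraries where they do the work, as an engineer would, in place of code of your own. Each camera call takes 0.05 s, during which the arm holds its last target. There are 200 camera calls.

## Task

Put away the caulking kit: lay every caulking tool that is lying on the table inside the open grey box, set the lid fully down on it and flip all four of the lid's side clips down flat against the box. Then slide the closed box along the table, without lifting it, until it sits centred and square on the cork mat. Leave the other things on the table where they are.

Things in the scene. Friction and masses are not known exactly. Their poses are not given: they have to be found in the camera images.
- kit_box: open-topped grey plastic box, loose on the table, outside 150 mm along its x, 200 mm along its y, 75 mm high, walls and floor 4 mm; 0.6 kg. Origin: centre of its underside, z up. It slides on the table when pushed.
- lid: loose white lid, 0.16 kg, right way up: plate 150 (x) x 200 mm (y), flush with the box's outside when on; below it a 136 x 186 mm skirt, 8 mm deep, enters the rim with 3 mm play. Origin: centre of the skirt's underside; plate 8 to 16 mm above it. Grip: solid ridge along y, 16 mm wide, 80 long, top 42 mm above the origin. Fits turned by half a turn too. Seated, its origin is 67 mm above the box's.
- clip_px (a joint): clip on the lid's +x side: a flap 55 mm wide along the edge, 28 mm long from its hinge, 4 mm thick. Hinge axis parallel to the edge, at lid position (80, 0, 12) mm. 0 = sticking straight out level, negative = raised, 1.57 = hanging straight down along the box wall (3 mm off it; stop at 1.60). Range -0.8 to 1.6 rad; stiff hinge, stays where left, 1 N at its end moves it. Starts raised.
- clip_mx (a joint): clip on the lid's -x side: a flap 55 mm wide along the edge, 28 mm long from its hinge, 4 mm thick. Hinge axis parallel to the edge, at lid position (-80, 0, 12) mm. 0 = sticking straight out level, negative = raised, 1.57 = hanging straight down along the box wall (3 mm off it; stop at 1.60). Range -0.8 to 1.6 rad; stiff hinge, stays where left, 1 N at its end moves it. Starts raised.
- clip_py (a joint): clip on the lid's +y side: a flap 55 mm wide along the edge, 28 mm long from its hinge, 4 mm thick. Hinge axis parallel to the edge, at lid position (0, 105, 12) mm. 0 = sticking straight out level, negative = raised, 1.57 = hanging straight down along the box wall (3 mm off it; stop at 1.60). Range -0.8 to 1.6 rad; stiff hinge, stays where left, 1 N at its end moves it. Starts raised.
- clip_my (a joint): clip on the lid's -y side: a flap 55 mm wide along the edge, 28 mm long from its hinge, 4 mm thick. Hinge axis parallel to the edge, at lid position (0, -105, 12) mm. 0 = sticking straight out level, negative = raised, 1.57 = hanging straight down along the box wall (3 mm off it; stop at 1.60). Range -0.8 to 1.6 rad; stiff hinge, stays where left, 1 N at its end moves it. Starts raised.
- smoother: black hard-silicone smoothing tool, 119 mm long, handle 22 mm wide and 16 mm high, flat blade at +x 28 mm wide, 10 mm high; lies flat, long axis along its own x; origin at the middle of its length and width, on its underside. Grip it across its width (own y) at the origin. May be absent.
- opener: red plastic cartridge opener, bar 110 mm long, 24 mm wide, 18 mm high, a small steel tooth standing 10 mm out of its +x end; lies flat, long axis along its own x; origin at the middle of its length and width, on its underside. Grip it across its width (own y) at the origin. May be absent.
- scraper: orange plastic caulk scraper, 121 mm long, handle 22 mm wide and 18 mm high, 36 mm wide 8 mm high blade at +x; lies flat, long axis along its own x; origin at the middle of its length and width, on its underside. Grip it across its width (own y) at the origin. May be absent.
- cutter: nozzle cutter, bare aluminium bar 120 mm long, 25 mm wide, 16 mm high with a dark slide on top; lies flat, long axis along its own x; origin at the middle of its length and width, on its underside. Grip it across its width (own y) at the origin. May be absent.
- mat: flat tan cork mat on the table, 180 mm (its x) by 230 mm (its y), under 1 mm thick, fixed; origin at its centre. The box parks on it with its long side along the mat's long side (either way round). Tools may be lying on it at the start.
- tape_roll: bystander: roll of masking tape, diameter 100 mm, 25 mm high, lying flat; origin under its centre
- primer_can: bystander: small can, diameter 66 mm, 70 mm high; origin under its centre
- spray_bottle: bystander: bottle, diameter 70 mm, 170 mm high; origin under its centre
- wood_offcut: bystander: wooden offcut 90 x 45 x 20 mm; origin under its centre
There are look-alikes about, which are no part of the job. Several things look just like the opener: the one meant starts farthest to the robot's left. Of the things shaped like the kit_box, the grey one is meant.

How it is judged:
On the way, in this order (a step that is already met when the one before it is completed fails the run):
1. every tool present lies inside the box (x of smoother in the frame of kit_box between -0.07 and 0.07 m and y of smoother in the frame of kit_box between -0.095 and 0.095 m and z of smoother in the frame of kit_box between -0.005 and 0.055 m and x of opener in the frame of kit_box between -0.07 and 0.07 m and y of opener in the frame of kit_box between -0.095 and 0.095 m and z of opener in the frame of kit_box between -0.005 and 0.055 m and x of scraper in the frame of kit_box between -0.07 and 0.07 m and y of scraper in the frame of kit_box between -0.095 and 0.095 m and z of scraper in the frame of kit_box between -0.005 and 0.055 m and x of cutter in the frame of kit_box between -0.07 and 0.07 m and y of cutter in the frame of kit_box between -0.095 and 0.095 m and z of cutter in the frame of kit_box between -0.005 and 0.055 m), for 0.3 s.
2. the lid is seated on the box (x of lid in the frame of kit_box between -0.006 and 0.006 m and y of lid in the frame of kit_box between -0.006 and 0.006 m and z of lid in the frame of kit_box between 0.06 and 0.0705 m and angle between the z axis of lid and the z axis of kit_box, either way round below 0.05 rad), for 0.3 s.
3. all four clips are down with the lid seated (all of step 2 and value of joint each of clip_px, clip_mx, clip_py, clip_my above 1.4 rad), for 0.2 s.
4. the closed box sits on the mat (all of step 3 and x of kit_box in the frame of mat between -0.025 and 0.025 m and y of kit_box in the frame of mat between -0.025 and 0.025 m and angle between the x axis of kit_box and the x axis of mat, either way round below 0.2 rad and linear speed of kit_box below 0.02 m/s and angle between kit_box's own z axis and vertical below 0.05 rad), for 0.2 s.
At the end, for the whole second after the job is handed in: every tool present is inside the box; the lid is fully down (within 3.5 mm in height, 6 mm sideways); all four clips are turned down past 1.4 rad; the box rests flat on the mat, centred within 25 mm along each mat axis and square within 0.2 rad (all of step 1 and all of step 4); the robot touches nothing.
It fails at once if the box is lifted off the table (height (world z) of kit_box above 0.03 m).
It fails at once if a bystander is moved more than 40 mm (distance of any of tape_roll, primer_can, spray_bottle, wood_offcut from where it was at the start of the episode above 0.04 m).
Of smoother, opener, scraper, cutter only 2 to 4 are there at a start; the rules pass over those that are not, and their reading is None.
At some moment in a run one of smoother, opener, scraper, cutter, lid may be knocked a few centimetres aside while the robot is not near it.
Once in a run the grip may slacken for a moment while it holds something.
It also fails if it takes over 210 s, if anything falls off the work surface, if the arm or the gripper's body presses on something with over 40 N, if the wrist force passes 120 N, or if a joint passes its speed limit or range.

## Working session

There is one attempt and no reset: what is moved stays moved. The work goes in short steps, Python scripts to look and compute and a tool call to move; the robot and the scene stay as the last step left them, time stands still between calls to the robot, and variables do not carry over. Pictures are saved under pics/ and viewed, at most 14 in all, crops included, and the job is handed in when it is done.

Besides the shell and the picture viewer there is one more tool, called after "Call:" as name(argument=value, ...), one argument or row to a line, values as JSON. jog_arm: Moves the arm, as the interface text tells. Shifts and turns lie within -1 to 1; 1 stands for 0.4 m of shift or pi rad of turn. Its arguments: {"type":"object","properties":{"linear":{"type":"array"},"turn":{"type":"array"},"grip":{"type":"number"}},"required":["linear","turn"]}

```bash
mkdir -p pics
cat > h.py <<'E'
import numpy as np, cv2
from station import state, imaging, ticket
def cam(n):
    c=imaging.calibration(n); f=240/np.tan(np.radians(c["fovy"])/2)
    return f,c["cx"],c["cy"],np.array(c["R"]),np.array(c["t"])
def px2w(n,uv,z):
    f,cx,cy,R,t=cam(n); uv=np.atleast_2d(uv).astype(float)
    d=np.c_[(uv[:,0]-cx)/f,(uv[:,1]-cy)/f,np.ones(len(uv))]@R
    o=-R.T@t
    return o+d*((z-o[2])/d[:,2])[:,None]
def w2px(n,X):
    f,cx,cy,R,t=cam(n); p=np.atleast_2d(X)@R.T+t
    return np.c_[f*p[:,0]/p[:,2]+cx,f*p[:,1]/p[:,2]+cy]
E
python3 - <<'E'
from h import *
for n in("top","scene"):
    cv2.imwrite(f"pics/{n}0.png",imaging.read_camera(n)); c=imaging.calibration(n); print(n,c["fovy"],c["cx"],c["cy"],np.round(c["R"],3).tolist(),np.round(c["t"],3)); print(-np.array(c["R"]).T@c["t"])
s=state();print(s)
E
```

```text
top 43.73932242688354 319.749731215212 226.28907641469223 [[-0.023, -1.0, 0.001], [-0.999, 0.023, -0.047], [0.047, -0.002, -0.999]] [0.017 0.449 1.386]
[0.38427466 0.01048678 1.40496994]
scene 42.03984630865607 321.49848300723175 230.00010086509792 [[0.488, 0.873, 0.007], [0.597, -0.328, -0.732], [-0.637, 0.361, -0.681]] [-0.219 -0.23   1.91 ]
[ 1.46041919 -0.57463945  1.13447193]
{'t': 0.1, 'joint_positions': array([-1.38039889e+00,  3.13349225e-01,  1.49832077e+00,  2.42832951e-06,
        1.33099820e+00, -2.23398287e-01]), 'qd': array([-9.28057344e-04, -5.72313845e-04, -2.67047461e-03, -9.91369942e-06,
       -1.24717250e-03, -1.37363967e-03]), 'tau': array([ 2.29282006e-03, -4.02812290e+01, -2.52646655e+01,  6.96048397e-02,
        3.42590874e-02, -6.17230171e-05]), 'position': array([ 0.21104595, -0.48048599,  0.23825642]), 'tool_rot': array([-3.07353929e+00, -6.45139616e-01, -3.15690502e-05]), 'force': array([-0.08619977,  0.18606378,  0.02134238]), 'torque': array([-0.0434997 , -0.00706086, -0.03220202]), 'grip_force': 0.0, 'width': 1.0030515730242022}
```

View pics/top0.png

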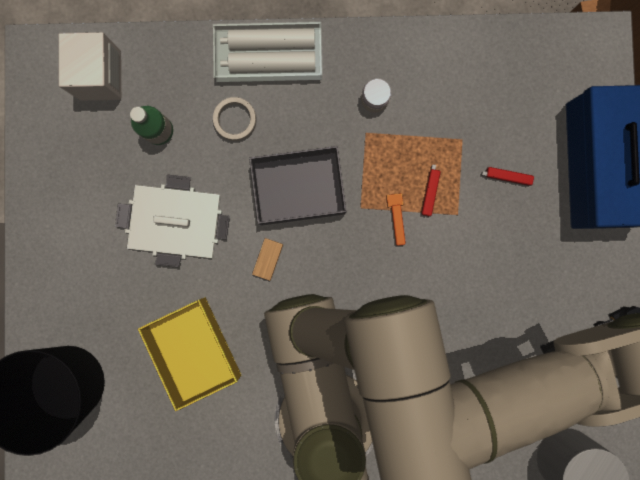

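View pics/scene0.png

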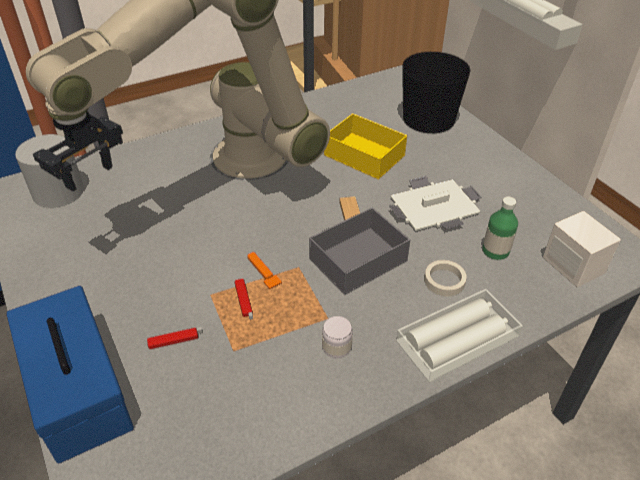

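The top view shows these things:
- Grey box at about (298,187) and yellow look-alike box at (188,355).
- White lid at (174,221) and cork mat at (411,174).
- Orange scraper at (398,220).
- Two red openers, at (431,190) and (508,176). The robot's left is image-left, so (431,190), on the mat, is the one meant.

No cutter or smoother is visible so far, though the arm hides part of the table.

```bash
cat >> h.py <<'E'
def blobs(mask,amin=60):
    cs,_=cv2.findContours(mask.astype(np.uint8)*255,cv2.RETR_EXTERNAL,cv2.CHAIN_APPROX_NONE)
    return sorted([c for c in cs if cv2.contourArea(c)>amin],key=cv2.contourArea,reverse=True)
def rect(c,n,z):
    P=px2w(n,c[:,0,:]+0.0,z)[:,:2]
    (x,y),(w,h),a=cv2.minAreaRect((P*1000).astype(np.float32))
    if w<h: a+=90; w,h=h,w
    a=(a+90)%180-90
    return np.round([x,y,w,h,a],1), P  # mm, long axis angle deg from world x
E
python3 - <<'E'
from h import *
im=cv2.imread("pics/top0.png"); hsv=cv2.cvtColor(im,cv2.COLOR_BGR2HSV).astype(int); H,S,V=hsv[...,0],hsv[...,1],hsv[...,2]
col,row=np.meshgrid(np.arange(640),np.arange(480))
up=(row<290)
masks={"red":(((H<4)|(H>172))&(S>150)&(V>90)&up,0.018),"orange":((H>=5)&(H<14)&(S>215)&(V>140)&up,0.015),
"mat":((H>5)&(H<20)&(S>90)&(col>350)&(col<475)&(row<216)&(row>125),0),
"lid":((V>170)&(S<40)&(col>100)&(col<240)&(row>170)&(row<280),0.016),
"boxdark":((V<88)&(col>240)&(col<352)&(row>140)&(row<232),0.075),
"wood":((H>5)&(H<20)&(S>90)&(col>240)&(col<300)&(row<290)&(row>230),0.02)}
for k,(m,z) in masks.items():
    if k=="boxdark": m=cv2.morphologyEx(m.astype(np.uint8),cv2.MORPH_CLOSE,np.ones((7,7)))
    for c in blobs(m)[:3]:
        r,P=rect(c,"top",z); mm=cv2.moments(c); print(k,cv2.contourArea(c),np.round([mm["m10"]/mm["m00"],mm["m01"]/mm["m00"]]),r)
a=cv2.resize(im[125:235,355:545],None,fx=4,fy=4,interpolation=cv2.INTER_CUBIC)[:, :760]
cv2.imwrite("pics/crop1.png",a)
b=cv2.resize(im[140:275,110:350],None,fx=3.3,fy=3.3,interpolation=cv2.INTER_CUBIC); cv2.imwrite("pics/crop2.png",b); print(b.shape)
E
```

```text
red 385.5 [431. 192.] [ 522.8 -253.1  107.6   22.2  -13.5]
red 385.0 [510. 176.] [ 557.3 -439.5  107.7   22.1   77.3]
mat 6775.0 [410. 173.] [ 564.6 -211.5  230.8  192.1   84.7]
lid 5266.0 [173. 221.] [469.4 348.3 213.6 161.8  82.8]
boxdark 6558.5 [296. 189.] [531.6  56.9 205.3 169.3 -83.7]
wood 707.0 [267. 259.] [375.8 130.3  89.3  45.5 -20.2]
(446, 792, 3)
```

View pics/crop1.png

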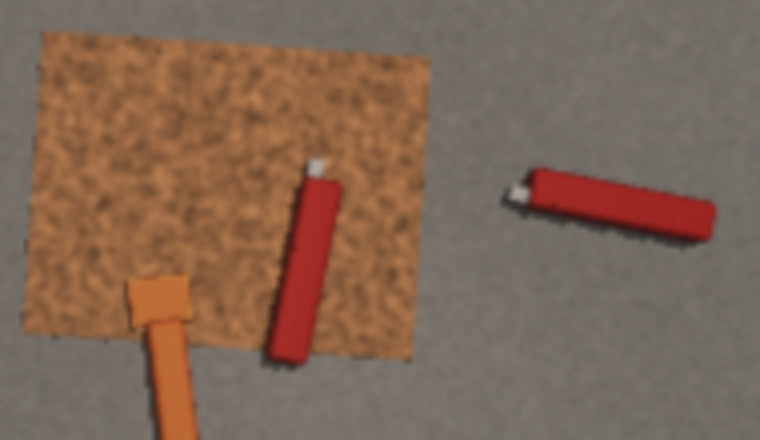

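View pics/crop2.png

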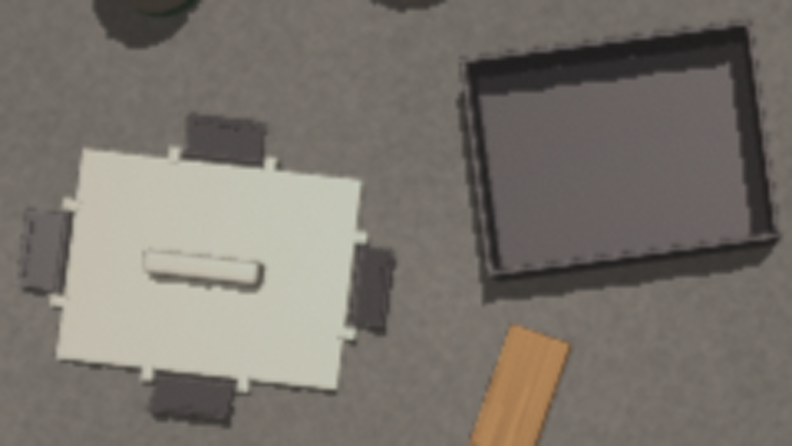

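The crops confirm it: the opener on the mat, with its tooth up at about (434,168), is the leftmost and is the one meant. The crops also show the lid corners, the box rim and the clips clearly. Next I'll measure the poses.

Run:
```python
from h import *
def q(pts,s,off,z,name):
    p=(np.array(pts,float)+.5)/s-.5+off; P=px2w("top",p,z)[:,:2]*1000
    e=np.linalg.norm(np.roll(P,-1,0)-P,axis=1); d=(P[1]-P[0])+(P[2]-P[3])
    print(name,"ctr",np.round(P.mean(0),1),"sides",np.round(e,1),"ang01",np.round(np.degrees(np.arctan2(d[1],d[0])),1))
q([(83,150),(361,181),(337,389),(57,358)],3.3,(110,140),.016,"lid")
q([(464,62),(746,27),(777,238),(494,274)],3.3,(110,140),.075,"box")
q([(42,31),(431,57),(412,361),(22,331)],4,(355,125),0,"mat")
im=cv2.imread("pics/top0.png"); hsv=cv2.cvtColor(im,cv2.COLOR_BGR2HSV).astype(int); H,S,V=hsv[...,0],hsv[...,1],hsv[...,2]
print(hsv[225:230,399])
m=(H>5)&(H<15)&(S>200)&(V>150); m[:180]=0;m[290:]=0;m[:,:380]=0;m[:,415:]=0
m=cv2.morphologyEx(m.astype(np.uint8),cv2.MORPH_OPEN,np.ones((3,3)))
for c in blobs(m): print(cv2.boundingRect(c),rect(c,"top",.015)[0])
# lid ridge via scene too: check lid height
for n in("scene",): print(np.round(w2px(n,[[.47,.348,.042],[.53,.05,.075]])))
```

```text
lid ctr [468.5 347.6] sides [197.8 147.5 198.2 147.8] ang01 -97.6
box ctr [539.5  54.5] sides [192.8 145.1 192.6 145.5] ang01 -84.1
mat ctr [ 570.3 -212.1] sides [230.9 180.9 230.3 178.6] ang01 -95.4
[[ 11 186 188]
 [ 11 184 188]
 [ 11 184 188]
 [ 11 184 187]
 [ 11 183 188]]
[[436. 196.]
 [355. 236.]]
```

Run:
```python
from h import *
im=cv2.imread("pics/top0.png"); hsv=cv2.cvtColor(im,cv2.COLOR_BGR2HSV).astype(int); H,S,V=hsv[...,0],hsv[...,1],hsv[...,2]
m=(H>7)&(H<15)&(S>165)&(V>165); m[:180]=0;m[290:]=0;m[:,:380]=0;m[:,415:]=0
m=cv2.morphologyEx(m.astype(np.uint8),cv2.MORPH_OPEN,np.ones((5,5)))
for c in blobs(m): print("scraper",cv2.boundingRect(c),rect(c,"top",.015)[0])
# handle axis, from row midpoints
mid=np.array([(r,np.median(np.where(m[r])[0])) for r in range(212,243) if m[r].any()]); k=np.polyfit(mid[:,0],mid[:,1],1)
P=px2w("top",[[np.polyval(k,r),r] for r in(195,220,244)],.018);print(P.round(4),np.degrees(np.arctan2(*(P[0]-P[2])[[1,0]])))
sc=cv2.imread("pics/scene0.png")
b=cv2.resize(sc[195:300,295:425],None,fx=5.5,fy=5.5,interpolation=cv2.INTER_CUBIC)
a=np.radians(5.9); R=np.array([[np.cos(a),-np.sin(a)],[np.sin(a),np.cos(a)]])
for x0,col in(((.5395,.0545),(0,255,0)),):
  C=np.array([[.075,.1],[.075,-.1],[-.075,-.1],[-.075,.1]])@R.T+x0
  for n,off,s,img in(("scene",(295,195),5.5,b),):
    u=(w2px(n,np.c_[C,[.075]*4])-off+.5)*s; cv2.polylines(img,[u.astype(int)],True,col,1)
t=cv2.resize(im[140:235,240:355],None,fx=5.5,fy=5.5,interpolation=cv2.INTER_CUBIC)
u=(w2px("top",np.c_[C,[.075]*4])-(240,140)+.5)*5.5; cv2.polylines(t,[u.astype(int)],True,(0,255,0),1)
w=np.zeros((max(b.shape[0],t.shape[0]),b.shape[1]+t.shape[1],3),np.uint8); w[:b.shape[0],:b.shape[1]]=b; w[:t.shape[0],b.shape[1]:]=t
w=cv2.resize(w,(800,int(w.shape[0]*800/w.shape[1])));cv2.imwrite("pics/box.png",w)
```

```text
scraper (388, 194, 17, 50) [ 463.1 -170.7  115.2   32.9    1.2]
[[ 0.5179 -0.1693  0.018 ]
 [ 0.4595 -0.1748  0.018 ]
 [ 0.4036 -0.1801  0.018 ]] 5.429026590821538
```

View pics/box.png

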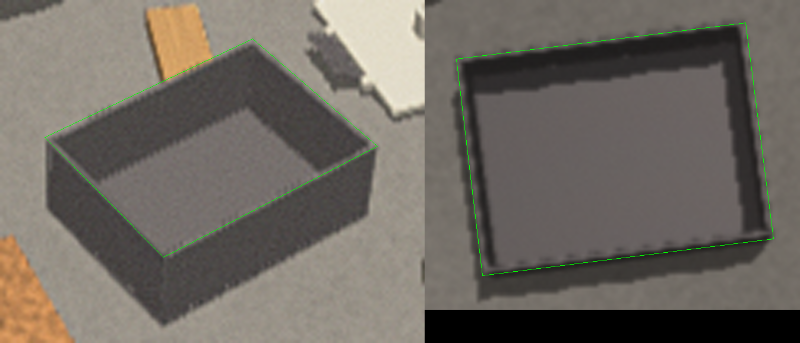

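The projected rim fits both views, so the box is at (0.5395, 0.0545) with yaw 5.9°. I'll go for the opener first, with the fingers about 50 mm open.

Call:
jog_arm(
  linear=[
    [0.078,0.057,0],
    [0.156,0.114,0],
    [0.234,0.171,0],
    [0.312,0.228,0],
    [0.39,0.284,0],
  ],
  turn=[
    [0,0,-0.02],
    [0,0,-0.04],
    [0,0,-0.06],
    [0,0,-0.08],
    [0,0,-0.104],
  ],
  grip=0.14,
)

```text
t: 0.72
position: [0.368, -0.3661, 0.2385]
tool_rot: [-3.138, -0.133, 0.0]
force: [0.1, 0.0, 0.3]
width: 0.566
grip_force: 0.0
```

Call:
jog_arm(
  linear=[
    [0.078,0.057,-0.05],
    [0.156,0.114,-0.1],
    [0.234,0.171,-0.15],
    [0.312,0.228,-0.2],
    [0.39,0.284,-0.25],
  ],
  turn=[
    [0,0,-0.02],
    [0,0,-0.04],
    [0,0,-0.06],
    [0,0,-0.08],
    [0,0,-0.103],
  ],
)

```text
t: 1.35
position: [0.5239, -0.2525, 0.1378]
tool_rot: [-3.119, 0.374, 0.001]
force: [0.3, -0.1, 0.5]
width: 0.568
grip_force: 0.0
```

Call:
jog_arm(
  linear=[
    [-0.002,-0.001,-0.1],
    [-0.002,-0.001,-0.2],
    [-0.002,-0.001,-0.28],
    [-0.002,-0.001,-0.32],
    [-0.002,-0.001,-0.335],
  ],
  turn=[
    [0,0,0],
    [0,0,0],
    [0,0,0],
    [0,0,0],
    [0,0,0],
  ],
)

```text
t: 1.98
position: [0.5222, -0.2539, 0.0043]
tool_rot: [-3.119, 0.371, 0.001]
force: [-0.5, 0.9, -0.3]
width: 0.567
grip_force: 0.0
```

Call:
jog_arm(
  linear=[
    [0,0,0],
    [0,0,0],
    [0,0,0],
    [0,0,0],
    [0,0,0],
  ],
  turn=[
    [0,0,0],
    [0,0,0],
    [0,0,0],
    [0,0,0],
    [0,0,0],
  ],
  grip=-1,
)

```text
t: 2.6
position: [0.5226, -0.2542, 0.0055]
tool_rot: [3.119, -0.37, 0.002]
force: [-1.0, 0.4, 6.0]
width: 0.269
grip_force: 30.0
```

Call:
jog_arm(
  linear=[
    [0,0,0.05],
    [0,0,0.12],
    [0,0,0.2],
    [0,0,0.28],
    [0,0,0.35],
  ],
  turn=[
    [0,0,0],
    [0,0,0],
    [0,0,0],
    [0,0,0],
    [0,0,0],
  ],
)

```text
t: 3.22
position: [0.5222, -0.2539, 0.1459]
tool_rot: [3.12, -0.371, 0.0]
force: [0.1, -0.3, -0.8]
width: 0.266
grip_force: 30.0
```

Call:
jog_arm(
  linear=[
    [0.008,0.052,0],
    [0.016,0.104,0],
    [0.024,0.156,0],
    [0.032,0.208,0],
    [0.04,0.26,0],
  ],
  turn=[
    [0,0,0.04],
    [0,0,0.08],
    [0,0,0.12],
    [0,0,0.16],
    [0,0,0.203],
  ],
)

```text
t: 3.85
position: [0.5382, -0.1491, 0.1446]
tool_rot: [-3.077, -0.633, 0.0]
force: [-0.6, -0.9, -0.6]
width: 0.269
grip_force: 30.0
```

Call:
jog_arm(
  linear=[
    [0.008,0.052,0],
    [0.016,0.104,0],
    [0.024,0.156,0],
    [0.032,0.208,0],
    [0.04,0.26,0],
  ],
  turn=[
    [0,0,0.04],
    [0,0,0.08],
    [0,0,0.12],
    [0,0,0.16],
    [0,0,0.203],
  ],
)

```text
t: 4.47
position: [0.5542, -0.0452, 0.1446]
tool_rot: [-2.724, -1.565, 0.0]
force: [-0.6, -0.4, 0.1]
width: 0.271
grip_force: 30.0
```

Call:
jog_arm(
  linear=[
    [0.008,0.052,0],
    [0.016,0.104,0],
    [0.024,0.156,0],
    [0.032,0.208,0],
    [0.038,0.259,0],
  ],
  turn=[
    [0,0,0.04],
    [0,0,0.08],
    [0,0,0.12],
    [0,0,0.16],
    [0,0,0.202],
  ],
)

```text
t: 5.1
position: [0.5694, 0.0584, 0.1446]
tool_rot: [-2.099, -2.337, 0.0]
force: [0.4, -0.4, -0.8]
width: 0.265
grip_force: 30.0
```

Run:
```python
from h import *
a=imaging.read_camera("top"); cv2.imwrite("pics/top1.png",a); cv2.imwrite("pics/scene1.png",imaging.read_camera("scene"))
s=state(); print(s["position"].round(4),s["tool_rot"].round(3),s["width"],s["grip_force"],s["joint_positions"].round(2))
```

```text
[0.5693 0.0591 0.1446] [-2.101 -2.335 -0.   ] 0.27398254855355764 29.996487200260162 [-0.1   0.5   1.48  0.    1.16 -0.21]
```

View pics/top1.png

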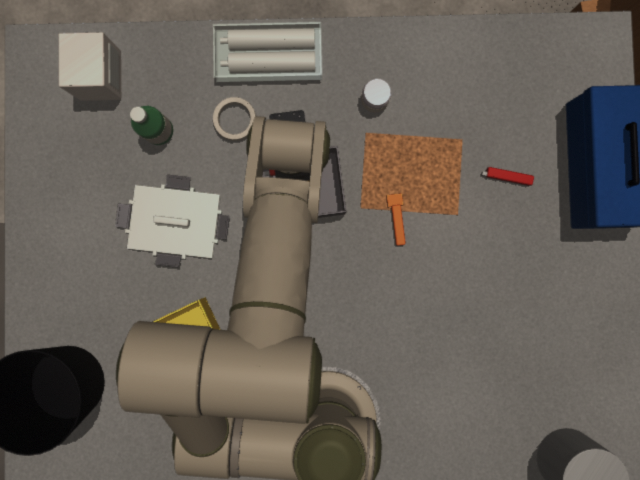

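Apart from the yellow box and the look-alike opener, the right side of the table is clear. So only two tools are present: the opener, now held over the box, and the scraper at (398,220). I'll lower and release.

Call:
jog_arm(
  linear=[
    [0,-0.002,-0.1],
    [0,-0.002,-0.18],
    [0,-0.002,-0.25],
    [0,-0.002,-0.285],
    [0,-0.002,-0.297],
  ],
  turn=[
    [0,0,0],
    [0,0,0],
    [0,0,0],
    [0,0,0],
    [0,0,0],
  ],
)

```text
t: 5.82
position: [0.5695, 0.0565, 0.0257]
tool_rot: [-2.106, -2.331, 0.0]
force: [-0.5, 0.4, 0.0]
width: 0.269
grip_force: 30.0
```

Call:
jog_arm(
  linear=[
    [0,0,0],
    [0,0,0],
    [0,0,0],
    [0,0,0],
    [0,0,0],
  ],
  turn=[
    [0,0,0],
    [0,0,0],
    [0,0,0],
    [0,0,0],
    [0,0,0],
  ],
  grip=-0.18,
)

```text
t: 6.45
position: [0.5695, 0.0569, 0.026]
tool_rot: [2.104, 2.332, 0.0]
force: [0.5, -0.3, -0.5]
width: 0.408
grip_force: 0.0
```

Call:
jog_arm(
  linear=[
    [0,0,0.06],
    [0,0,0.13],
    [0,0,0.2],
    [0,0,0.27],
    [0,0,0.34],
  ],
  turn=[
    [0,0,0],
    [0,0,0],
    [0,0,0],
    [0,0,0],
    [0,0,0],
  ],
)

```text
t: 7.08
position: [0.5694, 0.0569, 0.1629]
tool_rot: [-2.104, -2.333, -0.0]
force: [0.3, -0.3, 0.5]
width: 0.414
grip_force: 0.0
```

Call:
jog_arm(
  linear=[
    [-0.027,-0.058,0],
    [-0.054,-0.116,0],
    [-0.081,-0.174,0],
    [-0.108,-0.232,0],
    [-0.135,-0.289,0],
  ],
  turn=[
    [0,0,-0.05],
    [0,0,-0.1],
    [0,0,-0.15],
    [0,0,-0.2],
    [0,0,-0.252],
  ],
  grip=0.1,
)

```text
t: 7.7
position: [0.5151, -0.0594, 0.162]
tool_rot: [2.845, 1.333, 0.0]
force: [-0.1, -0.3, -0.4]
width: 0.547
grip_force: 0.0
```

Call:
jog_arm(
  linear=[
    [-0.027,-0.058,-0.03],
    [-0.054,-0.116,-0.06],
    [-0.081,-0.174,-0.09],
    [-0.108,-0.232,-0.12],
    [-0.136,-0.289,-0.15],
  ],
  turn=[
    [0,0,-0.05],
    [0,0,-0.1],
    [0,0,-0.15],
    [0,0,-0.2],
    [0,0,-0.251],
  ],
)

```text
t: 8.32
position: [0.4607, -0.175, 0.1016]
tool_rot: [3.138, 0.138, 0.0]
force: [0.6, -0.6, 0.5]
width: 0.547
grip_force: 0.0
```

Run:
```python
from h import *
im=imaging.read_camera("scene"); cv2.imwrite("pics/scene2.png",im)
s=state(); print(s["position"].round(4),s["tool_rot"].round(3),s["width"],s["joint_positions"].round(2))
def sc(im):
    hsv=cv2.cvtColor(im,cv2.COLOR_BGR2HSV).astype(int);H,S,V=hsv[...,0],hsv[...,1],hsv[...,2]
    m=(H>7)&(H<15)&(S>200)&(V>180);m[:235]=0;m[300:]=0;m[:,:230]=0;m[:,290:]=0
    m=cv2.morphologyEx(m.astype(np.uint8),cv2.MORPH_OPEN,np.ones((3,3)))
    return [(cv2.boundingRect(c),rect(c,"scene",.016)[0]) for c in blobs(m)]
print(sc(cv2.imread("pics/scene0.png")));print(sc(cv2.imread("pics/scene1.png")));print(sc(im))
```

```text
[ 0.4593 -0.1767  0.1003] [-3.139e+00 -1.260e-01  3.000e-03] 0.5526103619411267 [-0.61  0.4   1.77 -0.    0.97  0.89]
[((249, 253, 21, 24), array([ 448.9, -177.3,   90.6,   19.5,    5.6])), ((265, 276, 16, 11), array([ 515.1, -173.9,   34.9,   27.6,  -84.1]))]
[((249, 253, 22, 23), array([ 449.6, -177.2,   91.9,   19.4,    5.6])), ((265, 277, 16, 10), array([ 515.1, -173.9,   34.9,   27.6,  -84.1]))]
[((265, 277, 16, 10), array([ 515.1, -173.9,   34.9,   27.6,  -84.1]))]
```

Call:
jog_arm(
  linear=[
    [0,-0.002,-0.08],
    [0,-0.002,-0.15],
    [0,-0.002,-0.2],
    [0,-0.002,-0.23],
    [0,-0.002,-0.242],
  ],
  turn=[
    [0,0,0],
    [0,0,0],
    [0,0,0],
    [0,0,0],
    [0,0,0],
  ],
)

```text
t: 9.0
position: [0.4612, -0.175, 0.0049]
tool_rot: [-3.138, -0.148, 0.0]
force: [1.2, 0.5, 0.2]
width: 0.552
grip_force: 0.0
```

Call:
jog_arm(
  linear=[
    [0,0,0],
    [0,0,0],
    [0,0,0],
    [0,0,0],
    [0,0,0],
  ],
  turn=[
    [0,0,0],
    [0,0,0],
    [0,0,0],
    [0,0,0],
    [0,0,0],
  ],
  grip=-1,
)

```text
t: 9.62
position: [0.4613, -0.1752, 0.0056]
tool_rot: [3.138, 0.147, 0.001]
force: [-0.6, 0.0, 5.6]
width: 0.248
grip_force: 30.0
```

Call:
jog_arm(
  linear=[
    [0,0,0.06],
    [0,0,0.13],
    [0,0,0.2],
    [0,0,0.28],
    [0,0,0.35],
  ],
  turn=[
    [0,0,0],
    [0,0,0],
    [0,0,0],
    [0,0,0],
    [0,0,0],
  ],
)

```text
t: 10.25
position: [0.461, -0.175, 0.1461]
tool_rot: [3.138, 0.147, 0.0]
force: [0.1, 0.3, 0.2]
width: 0.242
grip_force: 30.0
```

Call:
jog_arm(
  linear=[
    [0.012,0.056,0],
    [0.025,0.113,0],
    [0.037,0.17,0],
    [0.05,0.226,0],
    [0.063,0.283,0],
  ],
  turn=[
    [0,0,0.05],
    [0,0,0.1],
    [0,0,0.15],
    [0,0,0.2],
    [0,0,0.252],
  ],
)

```text
t: 10.88
position: [0.4863, -0.0611, 0.145]
tool_rot: [-2.835, -1.353, 0.0]
force: [-0.3, -0.2, 0.1]
width: 0.243
grip_force: 30.0
```

Call:
jog_arm(
  linear=[
    [0.012,0.056,0],
    [0.025,0.113,0],
    [0.037,0.17,0],
    [0.05,0.226,0],
    [0.063,0.283,0],
  ],
  turn=[
    [0,0,0.05],
    [0,0,0.1],
    [0,0,0.15],
    [0,0,0.2],
    [0,0,0.251],
  ],
)

```text
t: 11.5
position: [0.5115, 0.0521, 0.1449]
tool_rot: [-2.098, -2.338, 0.0]
force: [-1.2, 0.4, -1.1]
width: 0.244
grip_force: 30.0
```

Call:
jog_arm(
  linear=[
    [0,0,-0.1],
    [0,0,-0.18],
    [0,0,-0.25],
    [0,0,-0.285],
    [0,0,-0.297],
  ],
  turn=[
    [0,0,0],
    [0,0,0],
    [0,0,0],
    [0,0,0],
    [0,0,0],
  ],
)

```text
t: 12.12
position: [0.5114, 0.0513, 0.026]
tool_rot: [-2.104, -2.332, 0.001]
force: [-0.2, -0.3, -0.1]
width: 0.246
grip_force: 30.0
```

Call:
jog_arm(
  linear=[
    [0,0,0],
    [0,0,0],
    [0,0,0],
    [0,0,0],
    [0,0,0],
  ],
  turn=[
    [0,0,0],
    [0,0,0],
    [0,0,0],
    [0,0,0],
    [0,0,0],
  ],
  grip=-0.25,
)

```text
t: 12.75
position: [0.5115, 0.0513, 0.0264]
tool_rot: [2.104, 2.333, 0.0]
force: [0.3, 0.1, 0.6]
width: 0.376
grip_force: 0.0
```

Call:
jog_arm(
  linear=[
    [0,0,0.08],
    [0,0,0.18],
    [0,0,0.28],
    [0,0,0.38],
    [0,0,0.48],
  ],
  turn=[
    [0,0,0],
    [0,0,0],
    [0,0,0],
    [0,0,0],
    [0,0,0],
  ],
)

```text
t: 13.38
position: [0.5113, 0.0513, 0.2197]
tool_rot: [2.104, 2.333, 0.0]
force: [1.1, 0.3, -0.8]
width: 0.375
grip_force: 0.0
```

Call:
jog_arm(
  linear=[
    [-0.05,-0.12,0],
    [-0.1,-0.24,0],
    [-0.15,-0.36,0],
    [-0.2,-0.48,0],
    [-0.25,-0.6,0],
  ],
  turn=[
    [0,0,0],
    [0,0,0],
    [0,0,0],
    [0,0,0],
    [0,0,0],
  ],
  grip=-0.1,
)

```text
t: 14.0
position: [0.4106, -0.1901, 0.2185]
tool_rot: [2.104, 2.332, 0.0]
force: [2.0, -0.2, -0.6]
width: 0.45
grip_force: 0.0
```

Run:
```python
from h import *
im=imaging.read_camera("top"); cv2.imwrite("pics/top3.png",im)
b=cv2.resize(im[140:275,110:350],None,fx=3.3,fy=3.3,interpolation=cv2.INTER_CUBIC); cv2.imwrite("pics/crop3.png",b)
```

```text
(no output)
```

View pics/crop3.png

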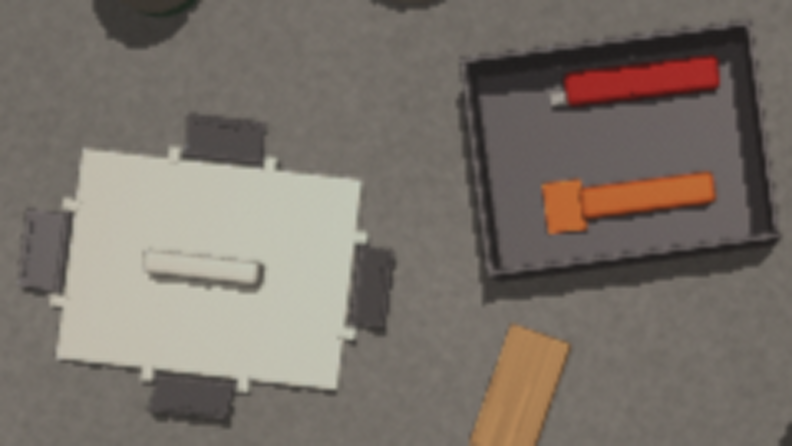

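Both tools lie flat in the box, the opener at crop (640,80) and the scraper at (630,205). The box and lid haven't moved. Next is the lid's ridge.

Call:
jog_arm(
  linear=[
    [0.014,0.134,0],
    [0.028,0.268,0],
    [0.042,0.402,0],
    [0.056,0.536,0],
    [0.072,0.672,0],
  ],
  turn=[
    [0,0,0],
    [0,0,0],
    [0,0,0],
    [0,0,0],
    [0,0,0],
  ],
)

```text
t: 14.68
position: [0.4402, 0.0819, 0.2185]
tool_rot: [2.104, 2.332, 0.0]
force: [0.6, -0.4, 0.4]
width: 0.447
grip_force: 0.0
```

Call:
jog_arm(
  linear=[
    [0.014,0.134,-0.05],
    [0.028,0.268,-0.1],
    [0.042,0.402,-0.15],
    [0.056,0.536,-0.2],
    [0.073,0.672,-0.25],
  ],
  turn=[
    [0,0,-0.015],
    [0,0,-0.03],
    [0,0,-0.045],
    [0,0,-0.06],
    [0,0,-0.075],
  ],
)

```text
t: 15.3
position: [0.4694, 0.3508, 0.1177]
tool_rot: [2.365, 2.067, 0.0]
force: [0.9, -0.2, -0.2]
width: 0.447
grip_force: 0.0
```

Run:
```python
from h import *
cv2.imwrite("pics/scene4.png",imaging.read_camera("scene"))
s=state(); print(s["position"].round(4),s["tool_rot"].round(3),s["width"],s["joint_positions"].round(2))
a=cv2.imread("pics/scene0.png").astype(int);b=cv2.imread("pics/scene4.png").astype(int)
# compare lid's far-right corner region & ridge ray check in top0
c=cv2.imread("pics/top3.png"); p=np.array([[145,250],[149,271],[256,284],[262,263]],float)
print((px2w("top",(p+.5)/3.3-.5+(110,140),.042)*1000).round(0)[:,:2], (px2w("top",(p.mean(0)+.5)/3.3-.5+(110,140),.036)*1000).round(1))
cv2.imwrite("pics/lid4.png",cv2.resize(cv2.imread("pics/scene4.png")[150:260,370:530],None,fx=4,fy=4))
```

```text
[0.468  0.3552 0.1145] [-2.363 -2.067  0.003] 0.44991031165256234 [0.45 0.57 1.46 0.   1.12 0.58]
[[481. 386.]
 [467. 383.]
 [456. 309.]
 [470. 305.]] [[469.  347.3  36. ]]
```

View pics/lid4.png

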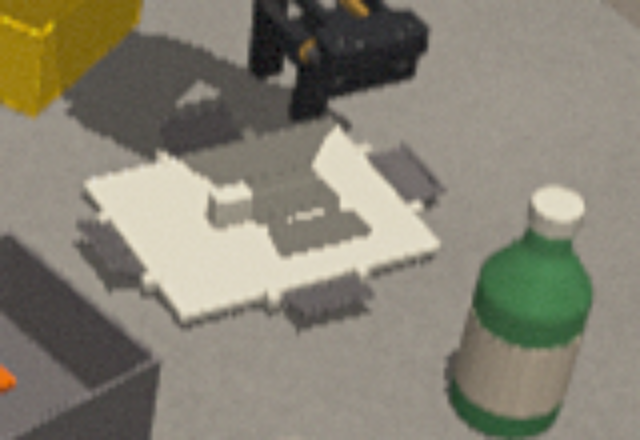

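Call:
jog_arm(
  linear=[
    [0,-0.004,-0.06],
    [0,-0.004,-0.12],
    [0,-0.004,-0.18],
    [0,-0.004,-0.22],
    [0,-0.004,-0.24],
  ],
  turn=[
    [0,0,0],
    [0,0,0],
    [0,0,0],
    [0,0,0],
    [0,0,0],
  ],
)

```text
t: 15.98
position: [0.4694, 0.3472, 0.0217]
tool_rot: [-2.364, -2.069, 0.001]
force: [0.3, 0.4, -0.1]
width: 0.449
grip_force: 0.0
```

Call:
jog_arm(
  linear=[
    [0,0,0],
    [0,0,0],
    [0,0,0],
    [0,0,0],
    [0,0,0],
  ],
  turn=[
    [0,0,0],
    [0,0,0],
    [0,0,0],
    [0,0,0],
    [0,0,0],
  ],
)

```text
t: 16.6
position: [0.4695, 0.3473, 0.0225]
tool_rot: [2.364, 2.069, 0.0]
force: [0.8, -0.5, -0.4]
width: 0.448
grip_force: 0.0
```

Call:
jog_arm(
  linear=[
    [0,0,-0.004],
    [0,0,-0.007],
    [0,0,-0.007],
    [0,0,-0.007],
    [0,0,-0.007],
  ],
  turn=[
    [0,0,0],
    [0,0,0],
    [0,0,0],
    [0,0,0],
    [0,0,0],
  ],
)

```text
t: 17.23
position: [0.4695, 0.3473, 0.0195]
tool_rot: [2.364, 2.069, 0.0]
force: [0.2, -0.2, 0.2]
width: 0.447
grip_force: 0.0
```

Call:
jog_arm(
  linear=[
    [0,0,0],
    [0,0,0],
    [0,0,0],
    [0,0,0],
    [0,0,0],
  ],
  turn=[
    [0,0,0],
    [0,0,0],
    [0,0,0],
    [0,0,0],
    [0,0,0],
  ],
  grip=-1,
)

```text
t: 17.85
position: [0.4693, 0.3473, 0.0195]
tool_rot: [-2.364, -2.069, 0.001]
force: [-1.6, -0.5, 0.8]
width: 0.181
grip_force: 30.0
```

Call:
jog_arm(
  linear=[
    [0,0,0.05],
    [0,0,0.11],
    [0,0,0.18],
    [0,0,0.25],
    [0,0,0.32],
  ],
  turn=[
    [0,0,0],
    [0,0,0],
    [0,0,0],
    [0,0,0],
    [0,0,0],
  ],
)

```text
t: 18.48
position: [0.4694, 0.3471, 0.1481]
tool_rot: [-2.364, -2.069, 0.001]
force: [1.0, -0.6, -1.7]
width: 0.177
grip_force: 30.0
```

Call:
jog_arm(
  linear=[
    [0,0,0],
    [0,0,0],
    [0,0,0],
    [0,0,0],
    [0,0,0],
  ],
  turn=[
    [0,0,0],
    [0,0,0],
    [0,0,0],
    [0,0,0],
    [0,0,0],
  ],
)

```text
t: 19.1
position: [0.4694, 0.3473, 0.1472]
tool_rot: [-2.364, -2.069, 0.001]
force: [1.2, 0.2, -1.4]
width: 0.179
grip_force: 30.0
```

Call:
jog_arm(
  linear=[
    [0.017,-0.073,0],
    [0.035,-0.146,0],
    [0.052,-0.22,0],
    [0.07,-0.293,0],
    [0.088,-0.366,0],
  ],
  turn=[
    [0,0,0.01],
    [0,0,0.02],
    [0,0,0.03],
    [0,0,0.035],
    [0,0,0.0375],
  ],
)

```text
t: 19.73
position: [0.5049, 0.1999, 0.1475]
tool_rot: [2.238, 2.205, 0.0]
force: [-0.2, 0.3, -1.2]
width: 0.179
grip_force: 30.0
```

Call:
jog_arm(
  linear=[
    [0.017,-0.073,0],
    [0.035,-0.146,0],
    [0.052,-0.22,0],
    [0.07,-0.3,0],
    [0.087,-0.366,0],
  ],
  turn=[
    [0,0,0.01],
    [0,0,0.02],
    [0,0,0.03],
    [0,0,0.035],
    [0,0,0.0375],
  ],
)

```text
t: 20.35
position: [0.5397, 0.0533, 0.1475]
tool_rot: [2.104, 2.332, 0.0]
force: [-0.1, -0.8, -2.3]
width: 0.181
grip_force: 30.0
```

Call:
jog_arm(
  linear=[
    [0,0,-0.03],
    [0,0,-0.06],
    [0,0,-0.08],
    [0,0,-0.09],
    [0,0,-0.09],
  ],
  turn=[
    [0,0,0],
    [0,0,0],
    [0,0,0],
    [0,0,0],
    [0,0,0],
  ],
)

```text
t: 20.98
position: [0.5394, 0.0548, 0.1114]
tool_rot: [-2.104, -2.333, 0.0]
force: [-0.6, 0.3, -1.4]
width: 0.175
grip_force: 30.0
```

Run:
```python
from h import *
im=imaging.read_camera("scene"); cv2.imwrite("pics/scene5.png",im)
s=state(); print(s["position"].round(4),s["tool_rot"].round(3),s["width"],s["joint_positions"].round(2))
cv2.imwrite("pics/crop5.png",cv2.resize(im[170:310,270:450],None,fx=4,fy=4))
```

```text
[0.5396 0.0547 0.1116] [2.104 2.333 0.   ] 0.18107290755687344 [-0.12  0.48  1.61  0.    1.05 -0.22]
```

View pics/crop5.png

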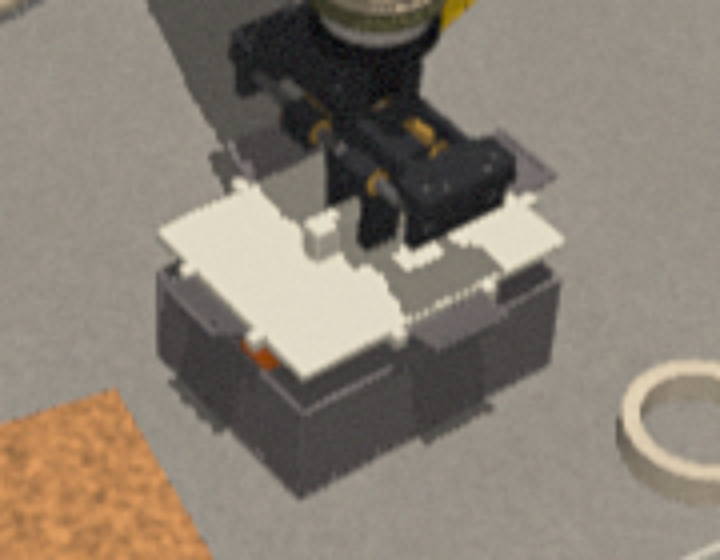

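Call:
jog_arm(
  linear=[
    [0,0,-0.015],
    [0,0,-0.03],
    [0,0,-0.04],
    [0,0,-0.05],
    [0,0,-0.056],
  ],
  turn=[
    [0,0,0],
    [0,0,0],
    [0,0,0],
    [0,0,0],
    [0,0,0],
  ],
)

```text
t: 21.65
position: [0.5395, 0.0545, 0.0889]
tool_rot: [-2.104, -2.333, 0.0]
force: [-0.0, -0.5, -1.5]
width: 0.178
grip_force: 30.0
```

Call:
jog_arm(
  linear=[
    [0,0,-0.002],
    [0,0,-0.004],
    [0,0,-0.006],
    [0,0,-0.007],
    [0,0,-0.007],
  ],
  turn=[
    [0,0,0],
    [0,0,0],
    [0,0,0],
    [0,0,0],
    [0,0,0],
  ],
)

```text
t: 22.28
position: [0.5395, 0.0545, 0.0865]
tool_rot: [2.104, 2.333, 0.0]
force: [-1.3, 0.7, 0.4]
width: 0.182
grip_force: 30.0
```

Call:
jog_arm(
  linear=[
    [0,0,-0.001],
    [0,0,-0.002],
    [0,0,-0.003],
    [0,0,-0.003],
    [0,0,-0.003],
  ],
  turn=[
    [0,0,0],
    [0,0,0],
    [0,0,0],
    [0,0,0],
    [0,0,0],
  ],
)

```text
t: 22.9
position: [0.5395, 0.0545, 0.0865]
tool_rot: [2.104, 2.332, 0.0]
force: [-7.2, -1.1, 12.6]
width: 0.182
grip_force: 30.0
```

Call:
jog_arm(
  linear=[
    [0,0,0],
    [0,0,0],
    [0,0,0],
    [0,0,0],
    [0,0,0],
  ],
  turn=[
    [0,0,0],
    [0,0,0],
    [0,0,0],
    [0,0,0],
    [0,0,0],
  ],
  grip=-0.3,
)

```text
t: 23.52
position: [0.5395, 0.0545, 0.0851]
tool_rot: [-2.104, -2.333, 0.0]
force: [0.6, -0.2, 0.6]
width: 0.349
grip_force: 0.0
```

Call:
jog_arm(
  linear=[
    [0,0,0.05],
    [0,0,0.1],
    [0,0,0.16],
    [0,0,0.22],
    [0,0,0.28],
  ],
  turn=[
    [0,0,0],
    [0,0,0],
    [0,0,0],
    [0,0,0],
    [0,0,0],
  ],
)

```text
t: 24.15
position: [0.5394, 0.0545, 0.1979]
tool_rot: [-2.104, -2.333, 0.0]
force: [0.6, 0.1, -0.7]
width: 0.35
grip_force: 0.0
```

Call:
jog_arm(
  linear=[
    [-0.05,-0.12,0],
    [-0.1,-0.24,0],
    [-0.15,-0.36,0],
    [-0.2,-0.48,0],
    [-0.25,-0.6,0],
  ],
  turn=[
    [0,0,0],
    [0,0,0],
    [0,0,0],
    [0,0,0],
    [0,0,0],
  ],
  grip=-1,
)

```text
t: 24.78
position: [0.4387, -0.187, 0.1973]
tool_rot: [2.104, 2.332, 0.0]
force: [0.7, -0.0, -0.2]
width: 0.002
grip_force: 0.0
```

Run:
```python
from h import *
im=imaging.read_camera("scene"); cv2.imwrite("pics/scene6.png",im)
t=imaging.read_camera("top"); cv2.imwrite("pics/top6.png",t)
a=cv2.resize(im[180:305,285:440],None,fx=2.55,fy=2.55,interpolation=cv2.INTER_CUBIC)
b=cv2.resize(t[130:255,225:380],None,fx=2.55,fy=2.55,interpolation=cv2.INTER_CUBIC)
cv2.imwrite("pics/crop6.png",np.hstack([a,b]))
hsv=cv2.cvtColor(t,cv2.COLOR_BGR2HSV).astype(int);m=((hsv[...,2]>165)&(hsv[...,1]<45)); m[:135]=0;m[245:]=0;m[:,:235]=0;m[:,365:]=0
m=cv2.morphologyEx(m.astype(np.uint8),cv2.MORPH_OPEN,np.ones((9,9)))
for c in blobs(m): print(rect(c,"top",.083)[0])
```

```text
[540.3  55.5 198.3 147.7 -84. ]
```

View pics/crop6.png

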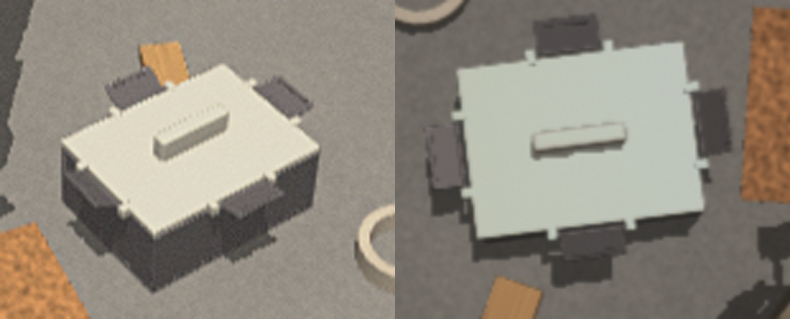

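The lid is seated: the contact force came at exactly the right height, and its centre measures (0.540, 0.055) with yaw 6°. Next are the clips, starting on the -y side with closed fingers.

Call:
jog_arm(
  linear=[
    [0.07,0.07,-0.04],
    [0.14,0.14,-0.08],
    [0.2,0.2,-0.12],
    [0.25,0.255,-0.15],
    [0.285,0.291,-0.181],
  ],
  turn=[
    [0,0,0],
    [0,0,0],
    [0,0,0],
    [0,0,0],
    [0,0,0],
  ],
)

```text
t: 25.5
position: [0.5543, -0.0672, 0.1242]
tool_rot: [-2.103, -2.334, -0.0]
force: [-0.4, -1.1, 0.1]
width: 0.004
grip_force: 0.0
```

Call:
jog_arm(
  linear=[
    [0,0,-0.03],
    [0,0,-0.07],
    [0,0,-0.11],
    [0,0,-0.15],
    [0,0,-0.182],
  ],
  turn=[
    [0,0,0],
    [0,0,0],
    [0,0,0],
    [0,0,0],
    [0,0,0],
  ],
)

```text
t: 26.12
position: [0.5532, -0.0693, 0.0508]
tool_rot: [-2.104, -2.332, 0.0]
force: [-0.1, -0.6, 0.9]
width: 0.005
grip_force: 0.3
```

Call:
jog_arm(
  linear=[
    [-0.001,0.006,0],
    [-0.001,0.012,0],
    [-0.002,0.017,0],
    [-0.003,0.022,0],
    [-0.003,0.022,0],
  ],
  turn=[
    [0,0,0],
    [0,0,0],
    [0,0,0],
    [0,0,0],
    [0,0,0],
  ],
)

```text
t: 26.75
position: [0.5524, -0.0601, 0.0522]
tool_rot: [2.104, 2.333, 0.0]
force: [-0.4, -0.3, -0.1]
width: 0.007
grip_force: 0.0
```

Call:
jog_arm(
  linear=[
    [0,0.003,0],
    [0,0.005,0],
    [0,0.005,0],
    [0,0.005,0],
    [0,0.005,0],
  ],
  turn=[
    [0,0,0],
    [0,0,0],
    [0,0,0],
    [0,0,0],
    [0,0,0],
  ],
)

```text
t: 27.38
position: [0.5524, -0.0589, 0.0521]
tool_rot: [2.104, 2.332, -0.001]
force: [-0.3, -5.1, 1.6]
width: 0.003
grip_force: 2.6
```

Call:
jog_arm(
  linear=[
    [0,-0.015,0],
    [0,-0.03,0],
    [0,-0.05,0.05],
    [0.01,-0.08,0.12],
    [0.02,-0.1,0.2],
  ],
  turn=[
    [0,0,0],
    [0,0,0],
    [0,0,0],
    [0,0,0],
    [0,0,0],
  ],
)

```text
t: 28.0
position: [0.5601, -0.0988, 0.1325]
tool_rot: [-2.104, -2.331, 0.0]
force: [0.3, 0.6, -0.9]
width: 0.002
grip_force: 0.0
```

Run:
```python
from h import *
im=imaging.read_camera("scene"); cv2.imwrite("pics/scene7.png",im)
t=imaging.read_camera("top"); cv2.imwrite("pics/top7.png",t)
a=cv2.resize(im[180:305,285:440],None,fx=5,fy=5,interpolation=cv2.INTER_CUBIC)[:590]
cv2.imwrite("pics/crop7.png",a)
```

```text
(no output)
```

View pics/crop7.png

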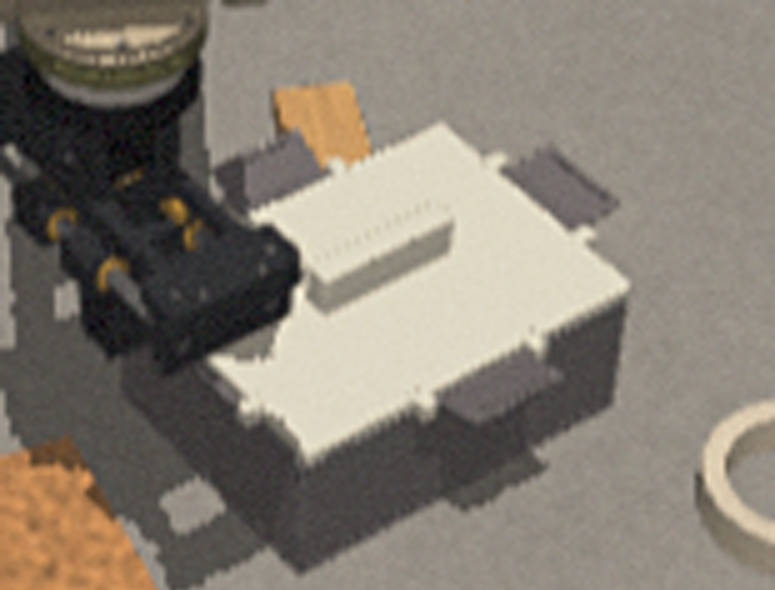

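The -y clip is down, and I felt 5 N at its stop with the TCP about 10 mm outside the hinge line. Next is the +y clip.

Call:
jog_arm(
  linear=[
    [-0.015,0.13,0.02],
    [-0.03,0.27,0.02],
    [-0.05,0.41,0.02],
    [-0.068,0.55,0.01],
    [-0.082,0.695,0],
  ],
  turn=[
    [0,0,0],
    [0,0,0],
    [0,0,0],
    [0,0,0],
    [0,0,0],
  ],
)

```text
t: 28.72
position: [0.5265, 0.1814, 0.1308]
tool_rot: [-2.104, -2.332, 0.001]
force: [0.8, -0.5, -0.2]
width: 0.005
grip_force: 0.0
```

Call:
jog_arm(
  linear=[
    [0,0,0],
    [0,0,-0.05],
    [0,0,-0.1],
    [0,0,-0.15],
    [0,0,-0.2],
  ],
  turn=[
    [0,0,0],
    [0,0,0],
    [0,0,0],
    [0,0,0],
    [0,0,0],
  ],
)

```text
t: 29.35
position: [0.5274, 0.1789, 0.0508]
tool_rot: [-2.105, -2.331, 0.0]
force: [0.4, 0.7, 0.9]
width: 0.009
grip_force: 0.2
```

Call:
jog_arm(
  linear=[
    [0,0,0],
    [0,-0.006,0],
    [0.001,-0.012,0],
    [0.002,-0.018,0],
    [0.002,-0.022,0],
  ],
  turn=[
    [0,0,0],
    [0,0,0],
    [0,0,0],
    [0,0,0],
    [0,0,0],
  ],
)

```text
t: 29.98
position: [0.5286, 0.1709, 0.0524]
tool_rot: [2.104, 2.332, 0.001]
force: [0.3, 3.7, 2.0]
width: 0.003
grip_force: 1.2
```

Call:
jog_arm(
  linear=[
    [0,-0.002,0],
    [0,-0.004,0],
    [0,-0.004,0],
    [0,-0.004,0],
    [0,-0.004,0],
  ],
  turn=[
    [0,0,0],
    [0,0,0],
    [0,0,0],
    [0,0,0],
    [0,0,0],
  ],
)

```text
t: 30.6
position: [0.5284, 0.1693, 0.0519]
tool_rot: [2.104, 2.333, 0.0]
force: [0.9, 3.3, 2.4]
width: 0.005
grip_force: 1.4
```

Call:
jog_arm(
  linear=[
    [0,0.03,0],
    [0,0.05,0.05],
    [0,0.05,0.11],
    [0,0.05,0.17],
    [0,0.05,0.205],
  ],
  turn=[
    [0,0,0],
    [0,0,0],
    [0,0,0],
    [0,0,0],
    [0,0,0],
  ],
)

```text
t: 31.22
position: [0.5282, 0.1897, 0.1347]
tool_rot: [2.104, 2.333, 0.0]
force: [0.2, 0.3, -0.2]
width: 0.0
grip_force: 0.0
```

Call:
jog_arm(
  linear=[
    [0.028,-0.03,0],
    [0.056,-0.06,0],
    [0.084,-0.09,0],
    [0.112,-0.12,0],
    [0.139,-0.155,0],
  ],
  turn=[
    [0,0,0.05],
    [0,0,0.1],
    [0,0,0.15],
    [0,0,0.2],
    [0,0,0.25],
  ],
)

```text
t: 31.85
position: [0.5839, 0.1271, 0.1333]
tool_rot: [-1.043, -2.962, 0.001]
force: [-0.6, 0.2, 0.2]
width: 0.006
grip_force: 0.0
```

Call:
jog_arm(
  linear=[
    [0.028,-0.03,0],
    [0.056,-0.06,0],
    [0.084,-0.09,0],
    [0.112,-0.12,0],
    [0.139,-0.155,0],
  ],
  turn=[
    [0,0,0.05],
    [0,0,0.1],
    [0,0,0.15],
    [0,0,0.2],
    [0,0,0.25],
  ],
)

```text
t: 32.48
position: [0.6395, 0.0652, 0.1332]
tool_rot: [0.17, -3.135, 0.0]
force: [-0.1, -0.9, 0.5]
width: 0.004
grip_force: 0.0
```

Call:
jog_arm(
  linear=[
    [0,0,0],
    [0,0,-0.05],
    [0,0,-0.1],
    [0,0,-0.16],
    [0,0,-0.205],
  ],
  turn=[
    [0,0,0],
    [0,0,0],
    [0,0,0],
    [0,0,0],
    [0,0,0],
  ],
)

```text
t: 33.1
position: [0.639, 0.0661, 0.051]
tool_rot: [0.158, -3.137, -0.0]
force: [0.8, -0.2, 1.1]
width: 0.004
grip_force: 0.3
```

Call:
jog_arm(
  linear=[
    [-0.006,0,0],
    [-0.012,-0.001,0],
    [-0.018,-0.002,0],
    [-0.022,-0.002,0],
    [-0.022,-0.002,0],
  ],
  turn=[
    [0,0,0],
    [0,0,0],
    [0,0,0],
    [0,0,0],
    [0,0,0],
  ],
)

```text
t: 33.72
position: [0.6307, 0.0644, 0.0522]
tool_rot: [-0.161, 3.137, -0.0]
force: [0.1, -0.2, -0.2]
width: 0.008
grip_force: 0.0
```

Call:
jog_arm(
  linear=[
    [-0.003,0,0],
    [-0.005,0,0],
    [-0.005,0,0],
    [-0.005,0,0],
    [-0.005,0,0],
  ],
  turn=[
    [0,0,0],
    [0,0,0],
    [0,0,0],
    [0,0,0],
    [0,0,0],
  ],
)

```text
t: 34.35
position: [0.6293, 0.0646, 0.0522]
tool_rot: [-0.161, 3.136, -0.0]
force: [4.8, 1.8, -0.4]
width: -0.001
grip_force: 2.6
```

Call:
jog_arm(
  linear=[
    [0.015,0.001,0],
    [0.02,0.002,0.05],
    [0.02,0.002,0.11],
    [0.02,0.002,0.17],
    [0.02,0.002,0.205],
  ],
  turn=[
    [0,0,0],
    [0,0,0],
    [0,0,0],
    [0,0,0],
    [0,0,0],
  ],
)

```text
t: 34.98
position: [0.6368, 0.0653, 0.1349]
tool_rot: [-0.161, 3.137, -0.0]
force: [-0.1, 0.5, -0.3]
width: 0.006
grip_force: 0.0
```

Call:
jog_arm(
  linear=[
    [-0.1,-0.01,0],
    [-0.2,-0.02,0],
    [-0.3,-0.03,0],
    [-0.4,-0.04,0],
    [-0.492,-0.05,0],
  ],
  turn=[
    [0,0,0],
    [0,0,0],
    [0,0,0],
    [0,0,0],
    [0,0,0],
  ],
)

```text
t: 35.6
position: [0.4383, 0.0453, 0.1336]
tool_rot: [0.161, -3.136, -0.0]
force: [1.3, 0.3, 1.0]
width: 0.005
grip_force: 0.0
```

Call:
jog_arm(
  linear=[
    [0,0,0],
    [0,0,-0.05],
    [0,0,-0.1],
    [0,0,-0.16],
    [0,0,-0.205],
  ],
  turn=[
    [0,0,0],
    [0,0,0],
    [0,0,0],
    [0,0,0],
    [0,0,0],
  ],
)

```text
t: 36.22
position: [0.4406, 0.0453, 0.051]
tool_rot: [0.161, -3.137, -0.0]
force: [-0.3, 0.6, 0.6]
width: 0.009
grip_force: 0.3
```

Call:
jog_arm(
  linear=[
    [0.006,0,0],
    [0.012,0.001,0],
    [0.018,0.002,0],
    [0.022,0.002,0],
    [0.022,0.002,0],
  ],
  turn=[
    [0,0,0],
    [0,0,0],
    [0,0,0],
    [0,0,0],
    [0,0,0],
  ],
)

```text
t: 36.85
position: [0.4489, 0.0461, 0.0522]
tool_rot: [-0.161, 3.137, -0.0]
force: [-2.0, 0.7, 0.5]
width: 0.003
grip_force: 0.7
```

Call:
jog_arm(
  linear=[
    [0.003,0,0],
    [0.005,0,0],
    [0.005,0,0],
    [0.005,0,0],
    [0.005,0,0],
  ],
  turn=[
    [0,0,0],
    [0,0,0],
    [0,0,0],
    [0,0,0],
    [0,0,0],
  ],
)

```text
t: 37.48
position: [0.4507, 0.0461, 0.0519]
tool_rot: [0.161, -3.137, -0.0]
force: [-3.3, 1.2, 3.6]
width: 0.003
grip_force: 2.0
```

Call:
jog_arm(
  linear=[
    [-0.015,0,0],
    [-0.02,-0.002,0.05],
    [-0.02,-0.002,0.12],
    [-0.02,-0.002,0.22],
    [-0.02,-0.002,0.34],
  ],
  turn=[
    [0,0,0],
    [0,0,0],
    [0,0,0],
    [0,0,0],
    [0,0,0],
  ],
)

```text
t: 38.1
position: [0.4424, 0.0452, 0.1889]
tool_rot: [-0.161, 3.137, -0.0]
force: [1.5, 0.5, 0.2]
width: 0.003
grip_force: 0.0
```

Call:
jog_arm(
  linear=[
    [0,-0.12,0],
    [0,-0.24,0],
    [0,-0.36,0],
    [0,-0.48,0],
    [0,-0.6,0],
  ],
  turn=[
    [0,0,-0.05],
    [0,0,-0.1],
    [0,0,-0.15],
    [0,0,-0.2],
    [0,0,-0.25],
  ],
)

```text
t: 38.72
position: [0.4425, -0.1965, 0.1879]
tool_rot: [1.059, 2.956, -0.0]
force: [-0.3, -0.2, -0.1]
width: 0.004
grip_force: 0.0
```

Run:
```python
from h import *
im=imaging.read_camera("scene"); cv2.imwrite("pics/scene8.png",im)
t=imaging.read_camera("top"); cv2.imwrite("pics/top8.png",t)
a=cv2.resize(im[180:305,285:440],None,fx=2.58,fy=2.58,interpolation=cv2.INTER_CUBIC)
b=cv2.resize(t[130:255,225:380],None,fx=2.58,fy=2.58,interpolation=cv2.INTER_CUBIC)
cv2.imwrite("pics/crop8.png",np.hstack([a,b]))
hsv=cv2.cvtColor(t,cv2.COLOR_BGR2HSV).astype(int);m=((hsv[...,2]>165)&(hsv[...,1]<45)); m[:135]=0;m[245:]=0;m[:,:235]=0;m[:,365:]=0
m=cv2.morphologyEx(m.astype(np.uint8),cv2.MORPH_OPEN,np.ones((9,9)))
for c in blobs(m): print(rect(c,"top",.083)[0])
s=state(); print(s["position"].round(4),s["tool_rot"].round(3),s["joint_positions"].round(2))
```

```text
[544.1  53.  198.3 147.9 -83.8]
[ 0.4425 -0.1984  0.1877] [ 1.062e+00  2.955e+00 -2.000e-03] [-0.66  0.27  1.69 -0.    1.18 -1.54]
```

View pics/crop8.png

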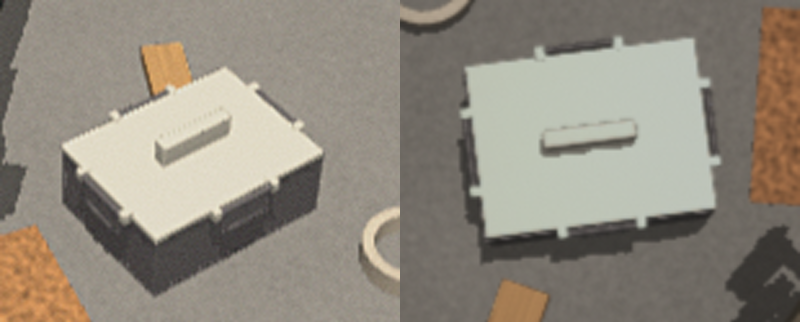

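All four clips hang flat on both views. The box slid slightly, and the lid is now at (0.544, 0.053) with yaw 6.2°. I'll grip the ridge and slide the closed box to the mat at (0.570, -0.212), yaw -5.4°.

Call:
jog_arm(
  linear=[
    [0.051,0.125,0],
    [0.102,0.25,0],
    [0.153,0.375,0],
    [0.204,0.5,0],
    [0.254,0.621,0],
  ],
  turn=[
    [0,0,-0.05],
    [0,0,-0.1],
    [0,0,-0.15],
    [0,0,-0.2],
    [0,0,-0.246],
  ],
  grip=-0.1,
)

```text
t: 39.45
position: [0.5446, 0.0561, 0.188]
tool_rot: [2.093, 2.342, 0.001]
force: [1.0, -1.3, -0.3]
width: 0.447
grip_force: 0.0
```

Call:
jog_arm(
  linear=[
    [0,0,-0.04],
    [0,0,-0.1],
    [0,0,-0.16],
    [0,0,-0.21],
    [0,0,-0.24],
  ],
  turn=[
    [0,0,0],
    [0,0,0],
    [0,0,0],
    [0,0,0],
    [0,0,0],
  ],
)

```text
t: 40.08
position: [0.5435, 0.0532, 0.0907]
tool_rot: [-2.088, -2.346, 0.001]
force: [-0.4, -0.7, 0.3]
width: 0.447
grip_force: 0.0
```

Call:
jog_arm(
  linear=[
    [0,0,0],
    [0,0,0],
    [0,0,0],
    [0,0,0],
    [0,0,0],
  ],
  turn=[
    [0,0,0],
    [0,0,0],
    [0,0,0],
    [0,0,0],
    [0,0,0],
  ],
)

```text
t: 40.7
position: [0.5443, 0.0537, 0.0921]
tool_rot: [2.089, 2.346, 0.0]
force: [0.3, -0.9, 0.5]
width: 0.446
grip_force: 0.0
```

Call:
jog_arm(
  linear=[
    [0,0,-0.006],
    [0,0,-0.011],
    [0,0,-0.011],
    [0,0,-0.011],
    [0,0,-0.011],
  ],
  turn=[
    [0,0,0],
    [0,0,0],
    [0,0,0],
    [0,0,0],
    [0,0,0],
  ],
)

```text
t: 41.32
position: [0.5443, 0.0537, 0.0876]
tool_rot: [2.09, 2.346, 0.0]
force: [0.1, -0.7, 0.5]
width: 0.45
grip_force: 0.0
```

Call:
jog_arm(
  linear=[
    [0,0,0],
    [0,0,0],
    [0,0,0],
    [0,0,0],
    [0,0,0],
  ],
  turn=[
    [0,0,0],
    [0,0,0],
    [0,0,0],
    [0,0,0],
    [0,0,0],
  ],
  grip=-1,
)

```text
t: 41.95
position: [0.5437, 0.0536, 0.0875]
tool_rot: [-2.089, -2.345, 0.002]
force: [-5.1, -1.3, 3.3]
width: 0.177
grip_force: 30.0
```

Call:
jog_arm(
  linear=[
    [0.002,-0.02,0],
    [0.005,-0.05,0],
    [0.008,-0.08,0],
    [0.012,-0.12,0],
    [0.016,-0.16,0],
  ],
  turn=[
    [0,0,-0.002],
    [0,0,-0.005],
    [0,0,-0.008],
    [0,0,-0.012],
    [0,0,-0.016],
  ],
)

```text
t: 42.58
position: [0.5508, -0.0095, 0.0875]
tool_rot: [-2.147, -2.291, -0.003]
force: [0.9, 7.9, 0.4]
width: 0.177
grip_force: 30.0
```

Call:
jog_arm(
  linear=[
    [0.004,-0.04,0],
    [0.008,-0.08,0],
    [0.012,-0.12,0],
    [0.016,-0.16,0],
    [0.02,-0.2,0],
  ],
  turn=[
    [0,0,-0.004],
    [0,0,-0.008],
    [0,0,-0.012],
    [0,0,-0.016],
    [0,0,-0.02],
  ],
)

```text
t: 43.2
position: [0.5589, -0.0894, 0.0875]
tool_rot: [-2.218, -2.223, -0.003]
force: [-0.0, 8.3, 2.1]
width: 0.179
grip_force: 30.0
```

Call:
jog_arm(
  linear=[
    [0.004,-0.04,0],
    [0.008,-0.08,0],
    [0.012,-0.12,0],
    [0.016,-0.16,0],
    [0.02,-0.2,0],
  ],
  turn=[
    [0,0,-0.004],
    [0,0,-0.008],
    [0,0,-0.012],
    [0,0,-0.016],
    [0,0,-0.02],
  ],
)

```text
t: 43.82
position: [0.5669, -0.1693, 0.0875]
tool_rot: [-2.287, -2.152, -0.003]
force: [-0.2, 8.4, 2.7]
width: 0.181
grip_force: 30.0
```

Call:
jog_arm(
  linear=[
    [0.003,-0.03,0],
    [0.006,-0.06,0],
    [0.009,-0.085,0],
    [0.01,-0.108,0],
    [0.01,-0.108,0],
  ],
  turn=[
    [0,0,-0.002],
    [0,0,-0.004],
    [0,0,-0.006],
    [0,0,-0.008],
    [0,0,-0.008],
  ],
)

```text
t: 44.45
position: [0.571, -0.2135, 0.0875]
tool_rot: [2.315, 2.124, 0.001]
force: [1.8, 1.5, 0.7]
width: 0.182
grip_force: 30.0
```

Now I'll release, lift, move aside and check.

Call:
jog_arm(
  linear=[
    [0,0,0],
    [0,0,0],
    [0,0,0],
    [0,0,0],
    [0,0,0],
  ],
  turn=[
    [0,0,0],
    [0,0,0],
    [0,0,0],
    [0,0,0],
    [0,0,0],
  ],
  grip=-0.2,
)

```text
t: 45.08
position: [0.5707, -0.2135, 0.0875]
tool_rot: [2.315, 2.124, -0.0]
force: [-0.3, 0.2, -0.5]
width: 0.398
grip_force: 0.0
```

Call:
jog_arm(
  linear=[
    [0,0,0.04],
    [0,0,0.1],
    [0,0,0.18],
    [0,0,0.26],
    [0,0,0.34],
  ],
  turn=[
    [0,0,0],
    [0,0,0],
    [0,0,0],
    [0,0,0],
    [0,0,0],
  ],
)

```text
t: 45.7
position: [0.5707, -0.2135, 0.2259]
tool_rot: [2.314, 2.123, 0.001]
force: [-0.1, 0.5, 0.7]
width: 0.403
grip_force: 0.0
```

Call:
jog_arm(
  linear=[
    [-0.05,0.13,0],
    [-0.1,0.26,0],
    [-0.15,0.39,0],
    [-0.2,0.52,0],
    [-0.25,0.65,0],
  ],
  turn=[
    [0,0,0],
    [0,0,0],
    [0,0,0],
    [0,0,0],
    [0,0,0],
  ],
)

```text
t: 46.32
position: [0.4699, 0.048, 0.2248]
tool_rot: [2.314, 2.123, 0.002]
force: [0.5, 0.0, 0.1]
width: 0.403
grip_force: 0.0
```

Run:
```python
from h import *
im=imaging.read_camera("scene"); cv2.imwrite("pics/scene9.png",im)
t=imaging.read_camera("top"); cv2.imwrite("pics/top9.png",t)
a=cv2.resize(im[225:365,190:345],None,fx=2.58,fy=2.58,interpolation=cv2.INTER_CUBIC)
b=cv2.resize(t[110:250,335:490],None,fx=2.58,fy=2.58,interpolation=cv2.INTER_CUBIC)
cv2.imwrite("pics/crop9.png",np.hstack([a,b]))
hsv=cv2.cvtColor(t,cv2.COLOR_BGR2HSV).astype(int);m=((hsv[...,2]>165)&(hsv[...,1]<45)); m[:115]=0;m[245:]=0;m[:,:350]=0;m[:,475:]=0
m=cv2.morphologyEx(m.astype(np.uint8),cv2.MORPH_OPEN,np.ones((9,9)))
for c in blobs(m): print(rect(c,"top",.083)[0])
s=state(); print(s["t"],s["position"].round(4))
```

```text
[ 572.  -214.4  197.3  147.1   84.8]
46.425 [0.4691 0.0501 0.225 ]
```

View pics/crop9.png

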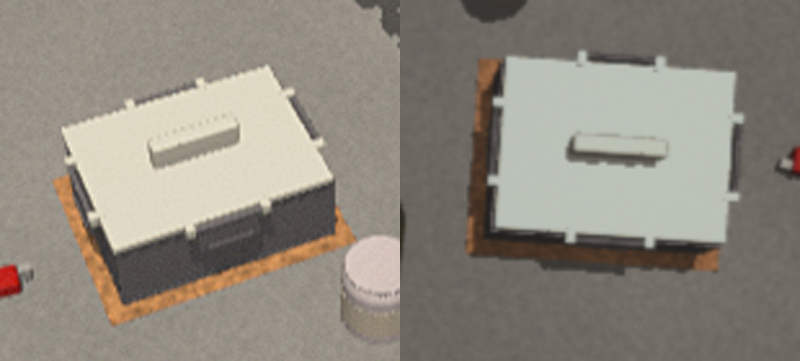

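The box is centred on the mat to about 2 mm, and its yaw matches to within 0.2°. My last picture will check the angles of the two visible clips, with flap ends predicted at 1.57 and 1.3 rad.

Run:
```python
from h import *
im=cv2.imread("pics/scene9.png"); x0,y0,s=205,255,6
b=cv2.resize(im[y0:y0+95,x0:x0+125],None,fx=s,fy=s,interpolation=cv2.INTER_CUBIC)
a=np.radians(-5.2);R=np.array([[np.cos(a),-np.sin(a),0],[np.sin(a),np.cos(a),0],[0,0,1]]);o=np.array([.572,-.2144,.067])
for th,col in((1.57,(0,255,0)),(1.3,(0,0,255))):
    r,z=.028*np.cos(th)+.002*np.sin(th),.012-.028*np.sin(th)+.002*np.cos(th)
    for P in([[.08+r,-.0275,z],[.08+r,.0275,z]],[[-.0275,-.105-r,z],[.0275,-.105-r,z]]):
        u=((w2px("scene",np.array(P)@R.T+o)-(x0,y0)+.5)*s).astype(int)
        d=(u[1]-u[0])
        cv2.line(b,tuple(map(int,u[0]-d*.35)),tuple(map(int,u[0])),col,1);cv2.line(b,tuple(map(int,u[1])),tuple(map(int,u[1]+d*.35)),col,1)
cv2.imwrite("pics/clip.png",b)
```

```text
(no output)
```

View pics/clip.png

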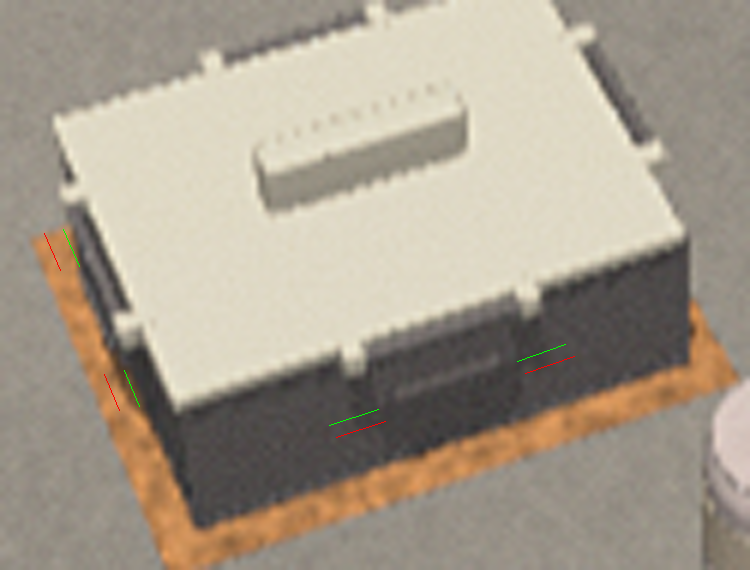

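The visible flap ends of the +x clip (about (380,408) to (510,362)) and the -y clip follow the 1.57 rad marks. The other two clips show only a thin edge, and they also reached their stop under force. I'll hand in.

```bash
python3 -c "
from station import ticket
print(ticket.hand_in())"
```

```text
the job is handed in; nothing more can be done
None
```

I handed the job in after about 46 s on the robot's clock: opener and scraper (the only two tools on the table) are in the grey box, the lid is seated with all four clips down, and the box is about 2 mm from the mat's centre and square to it; hand-in returned no verdict.

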